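# Set the breakfast place

## Task

Lay the breakfast place on the cork mat: stand the green egg cup in the middle of the white plate with the egg in it, and the blue cup in the middle of the dark wooden coaster. Stand the honey jar (yellow lid) on the mat midway between plate and coaster, in line with their centres, and the jam jar (red lid) on the mat behind the plate: on the side away from the robot, centred on the plate and square to the mat. Leave everything upright and let go, and do not disturb the wooden pepper mill.

Things in the scene. Friction and masses are not known exactly. Their poses are not given: they have to be found in the camera images.
- mat: Fixed cork place mat, 260 x 340 x 3 mm, on the worktop. Origin: centre of its underside. Its +x (260 mm side) points away from the robot (behind), within 0.3 rad of world x; +y (340 mm side) to the left. Plate and coaster are fixed on it at mat x = -45 mm, y = +95 and -95 mm; which is left and which right changes. Clear mat between them (85 mm) and behind.
- plate: Fixed round white plate, 130 mm across, on the mat. Origin: centre of its underside, 3 mm above the worktop; axes parallel to the mat's. Its flat floor is 6 mm above its origin and about 75 mm across; the rim slopes up to 14 mm above the origin.
- coaster: Fixed square dark wooden coaster, 90 x 90 x 6 mm, on the mat. Origin: centre of its underside, 3 mm above the worktop (its top is 9 mm above the worktop); axes parallel to the mat's.
- egg_cup: Loose green egg cup, about 80 g, round: foot 46 mm across and 6 mm high, a 22 mm thick stem up to 22 mm, then a bowl 43 mm across from 32 mm up to its rim at 48 mm. Bowl opening 36 mm across, about 22 mm deep. Origin: centre of the underside, z up. Starts upright on the worktop. Can be gripped across the bowl.
- egg: Loose rigid brown egg, 60 g, on end: 44 mm across its middle, 56 mm tall, both ends alike. Origin: its centre. Starts upright in the egg stand, centre 47 mm above the worktop, 17 mm above the stand's top. Seated in the egg cup its centre is 64 mm above the cup's origin, 16 mm above its rim. Grip it across the middle, fingertips only 5 to 10 mm below its centre, clear of stand and cup.
- cup: Loose blue straight-sided coffee cup without handle, 60 mm across, 80 mm tall, wall 4 mm, about 200 g. Origin: centre of the underside, z up. Starts upright on the worktop.
- honey_jar: Loose closed honey jar: amber with a yellow lid, 50 mm across, 78 mm tall, about 220 g; glass up to 56 mm, lid from 62 mm. Origin: centre of the underside, z up. Starts upright on the worktop.
- jam_jar: Loose closed jam jar: dark red with a red lid, same size and weight as the honey jar. Origin: centre of the underside, z up. Starts upright on the worktop.
- egg_stand: Fixed pale wooden egg stand, a block 64 x 64 x 30 mm with one hole 36 mm across and 20 mm deep in its top, in which the egg starts. Origin: centre of the underside.
- pepper_mill: Bystander, to be left alone: loose brown wooden pepper mill with a steel knob, round, 46 mm across, 95 mm tall, about 200 g, standing among the things to be fetched. Origin: centre of the underside.
There are look-alikes about, which are no part of the job. Leave any purple look-alike of the honey_jar alone.

How it is judged (in metres and radians):
At the end, for the whole second after the job is handed in: Upright (0.1 rad), at rest: egg cup on plate, 12 mm of centre; egg seated in it (9 mm of axis, 56-72 mm above its origin); cup on coaster, 13 mm; honey on mat, 15 mm per mat axis of midway plate-coaster; jam on mat, 85-155 mm behind plate centre, 18 mm sideways. Pepper mill moved under 20 mm (horizontal distance between egg_cup and plate below 0.012 m and height (world z) of egg_cup between 0.005 and 0.013 m and angle between each of egg_cup, cup, honey_jar, jam_jar's own z axis and vertical below 0.1 rad and linear speed of each of egg_cup, egg, cup, honey_jar, jam_jar below 0.02 m/s and horizontal distance between egg and egg_cup below 0.009 m and z of egg in the frame of egg_cup between 0.056 and 0.072 m and horizontal distance between cup and coaster below 0.013 m and height (world z) of cup between 0.005 and 0.013 m and x of honey_jar in the frame of mat between -0.06 and -0.03 m and y of honey_jar in the frame of mat between -0.015 and 0.015 m and height (world z) of honey_jar between 0 and 0.006 m and x of jam_jar in the frame of plate between 0.085 and 0.155 m and y of jam_jar in the frame of plate between -0.018 and 0.018 m and height (world z) of jam_jar between 0 and 0.006 m); the robot touches nothing.
It fails at once if the pepper mill is pushed more than 20 mm or tipped over (distance of pepper_mill from where it was at the start of the episode above 0.02 m or angle between pepper_mill's own z axis and vertical above 0.4 rad).
It also fails if it takes over 134 s, if anything falls off the work surface, if the arm or the gripper's body presses on something with over 40 N, if the wrist force passes 120 N, or if a joint passes its speed limit or range.

## Robot

A 7-joint arm with a two-finger parallel gripper is mounted at the origin on the work surface. World frame = base frame: x ahead of the robot, y to its left, z up, the work surface at z = 0. Lengths are in mm, angles in rad, forces in N, time in s.
With the tool pointing down it reaches from about 425 to 1025 mm from the base axis. Payload 9.4 kg.
Tool frame: the origin (TCP) lies between the finger pads; the fingertips stand 25 mm ahead of it and the grasp point (between the pads) lies 6 mm ahead of it (bot.tip_reach is the distance from the TCP to the fingertips, in mm); z points along the fingers, y is the direction in which the jaws open and shut (so a half turn about z gives the same grasp; the last joint's range is limited). The gripper opens to 85 mm and grips with 20 to 120 N. Pads are 22 mm wide; open, the fingers measure 114 mm over their backs; the gripper's body (76 mm by 85 mm) begins 54 mm behind the grasp point. The pads swing forward as they close: fully open they stand 13 mm farther back than shut.
Start: joints at [1.069, 0.599, -0.003, 1.599, 0.002, 0.943, -0.08], TCP at [298.792, -660.566, 256.275] pointing down, gripper open.
Joint ranges: [-2.57, 2.57], [-0.35, 1.97], [-1.29, 1.29], [0.11, 2.56], [-1.05, 4.19], [0.11, 1.86], [-2.63, 2.63]. Speed limits (rad/s): [2.22, 2.22, 3.01, 3.01, 3.14, 3.14, 3.14].

## Interface

Orientations are given as a unit quaternion [w, x, y, z].
In Python, from cell import bot gives the robot as it stands.
- The arm moves only by the shell command python3 -m pendant 'ROWS' [OPENING] [FORCE]. ROWS is JSON, a list of rows, each a list of 6 numbers: the shift along the tool's x, y, z in m, then the turn, a rotation vector about the tool's x, y, z in rad. In form: [[x, y, z, wx, wy, wz], ...]. A call has 1 to 12 rows; each row shifts and turns the commanded pose from where the row before left it, along the tool's axes as they then stand; what a row does not reach is not made up. A row lasts 1/8 s, in which the tool goes at most 62.5 mm and 10.7 degrees, less where a joint would pass 70% of its speed; a pose out of reach is approached as far as the arm can. A call is refused whole if a number of a shift passes 0.0625 or a number of a turn 0.188, either way. A call with a gripper value outside its range is refused whole. OPENING is the closure in counts, from 0 (fully open) to 255 (shut), set as the call begins (- or left out, the last holds). The fingers move at their own pace and stop on an object; FORCE is the grip in N (left out, the last holds). Time passes only in rows, so rows that do not move let the fingers close. It gives the time, the measured TCP pose, the force and the opening at its end, in the units of the state.
- bot.read_state(): the state, without advancing time (a new reading comes with each control period).
- bot.grab_frame(name): name is "scene" or "top" or "wrist"; returns a dict with "frame" (384x512x3 uint8, red, green, blue), "camera_matrix" (3x3 intrinsics, pixels), "R" (3x3) and "t" (3): a world point X has camera coordinates R X + t; the wrist camera has in their place "tool_from_camera" (4x4, takes a point from camera to tool coordinates, whose origin is the TCP and whose axes are the flange's). Camera axes: x right, y down, z forward; pixel columns grow to the right and rows downward; lengths in mm; the calibration is good to about 2 mm. A picture is of the moment at which its call begins: read the wrist's pose just before it. There is no depth.
- bot.close_job(): hands the job in, once; it reports no verdict.
Trained networks look in a picture, given as the dict that the camera call returned (one of the last four; its "shot" number tells which), for a name from the list of things; names that differ only in an ending like _2 or _b are one class to them, and where a whole thing is asked for, a point or a joint stands for the part that bears it (a point fixed in the world has none). Each returns a list of dicts, best first, with "p" (0 to 1); they miss things now and then, are a little off and sometimes report something else, mostly with a low value. They report only what shows in the picture. A call takes as long as a camera call. They do not tell look-alikes from the thing itself.
- bot.recognise(picture, name): "pixel" ([column, row] in pixels, amid what is visible of it).
- bot.masks_of(picture, name): "mask" (384x512 bool, what is visible of it) and "pixel" ([column, row] in pixels, amid what is visible of it).
- bot.landmark_of(picture, name): "pixel" ([column, row] in pixels: a listed point, or the origin of a listed thing).
The state is a dict: "clock": time; "joint_positions": joint angles; "dq": joint speeds; "joint_torque": joint torques, N m; "tool_pos": TCP position; "tool_rot": TCP orientation; "ft_force": force on the tool from outside, world axes, zero at the start; "wrist_torque": the same for the moment, N m; "finger_gap": finger opening in mm.
Only numpy, scipy, OpenCV 4.12 (cv2) and the standard library are available. Lean on these libraries where they do the work, as an engineer would, in place of code of your own. Each camera call takes 0.05 s, during which the arm holds its last target.

## Working session

There is one attempt and no reset: what is moved stays moved. The work goes in short steps, Python scripts to look and compute and a shell command to move; the robot and the scene stay as the last step left them, time stands still between calls to the robot, and variables do not carry over. Pictures are saved under pics/ and viewed, and the job is handed in when it is done.

```bash
ls; mkdir -p pics; cat > h.py <<'E'
import numpy as np, cv2, json
from cell import bot
def save(im,name,scale=1.5):
    im=cv2.cvtColor(im,cv2.COLOR_RGB2BGR)
    cv2.imwrite('pics/'+name,cv2.resize(im,None,fx=scale,fy=scale,interpolation=cv2.INTER_CUBIC))
E
python3 - <<'E'
from h import *
s=bot.read_state(); print({k:np.round(v,3) for k,v in s.items()})
for n in ("scene","top"):
    p=bot.grab_frame(n); save(p["frame"],n+"0.png"); print(n,p["camera_matrix"],p["R"],p["t"])
    for o in "mat plate coaster egg_cup egg cup honey_jar jam_jar egg_stand pepper_mill".split():
        print(o,[(np.round(d["pixel"],1).tolist(),round(d["p"],2)) for d in bot.landmark_of(p,o)][:4])
E
```

```text
pics
{'clock': np.float64(0.0), 'joint_positions': array([ 1.069,  0.6  , -0.003,  1.6  ,  0.002,  0.943, -0.08 ]), 'dq': array([-0.   ,  0.   ,  0.001, -0.001, -0.002,  0.   , -0.001]), 'joint_torque': array([ 1.0000e-03, -7.7644e+01,  1.5650e+00, -2.5800e+01,  1.2000e-02,
        9.0000e-03,  0.0000e+00]), 'tool_pos': array([ 298.596, -660.185,  255.388]), 'tool_rot': array([-0.001,  0.978,  0.211, -0.   ]), 'ft_force': array([-0.239,  0.329, -0.322]), 'wrist_torque': array([0.022, 0.056, 0.026]), 'finger_gap': np.float64(85.229)}
scene [[350.82410173   0.         257.4013153 ]
 [  0.         350.82410173 187.41023579]
 [  0.           0.           1.        ]] [[ 0.63242475  0.77455578 -0.01011313]
 [ 0.56328498 -0.46880579 -0.68039045]
 [-0.53174145  0.42459919 -0.73278002]] [-299.24708055 -229.180362   1231.27996405]
mat [([293.4, 220.4], 0.97)]
plate [([317.1, 197.9], 0.84)]
coaster [([253.7, 218.2], 0.6)]
egg_cup [([374.2, 137.1], 0.66)]
egg [([158.2, 292.8], 0.89)]
cup [([367.9, 166.3], 0.79)]
honey_jar [([129.7, 256.5], 0.88), ([107.9, 230.6], 0.78)]
jam_jar [([101.5, 306.4], 0.78)]
egg_stand [([164.0, 300.2], 0.82)]
pepper_mill [([327.2, 145.2], 0.67)]
top [[429.17487387   0.         253.35555054]
 [  0.         429.17487387 182.59469294]
 [  0.           0.           1.        ]] [[ 0.02915366 -0.99955612 -0.00613439]
 [-0.99704594 -0.02864307 -0.07126694]
 [ 0.07105959  0.00819396 -0.99743842]] [   1.70449723  443.75302846 1513.95729073]
mat [([251.1, 145.7], 0.62)]
plate [([225.3, 151.7], 0.8)]
coaster [([275.1, 164.6], 0.74)]
egg_cup []
egg [([354.2, 146.3], 0.44)]
cup [([168.1, 137.3], 0.74)]
honey_jar [([354.4, 191.8], 0.76), ([272.5, 163.1], 0.35)]
jam_jar [([385.5, 174.7], 0.49)]
egg_stand [([358.0, 152.6], 0.64)]
pepper_mill [([170.3, 184.8], 0.46), ([130.2, 161.8], 0.25)]
```

View pics/scene0.png

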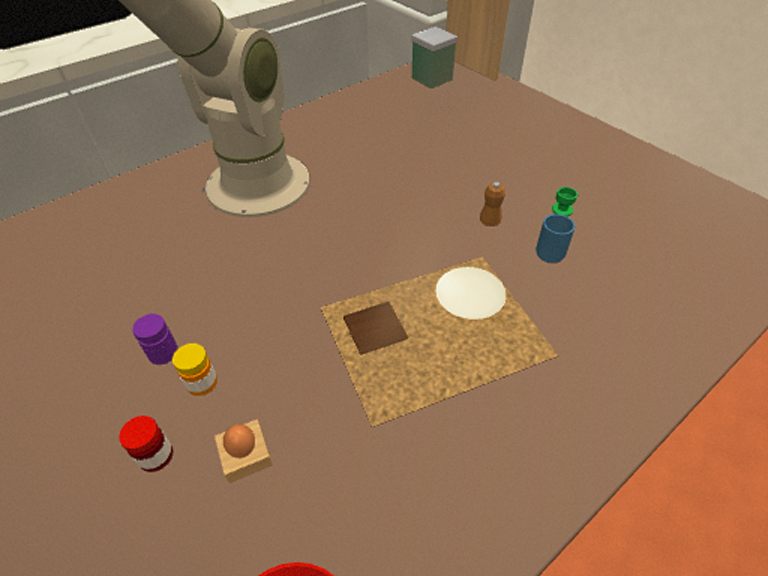

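View pics/top0.png

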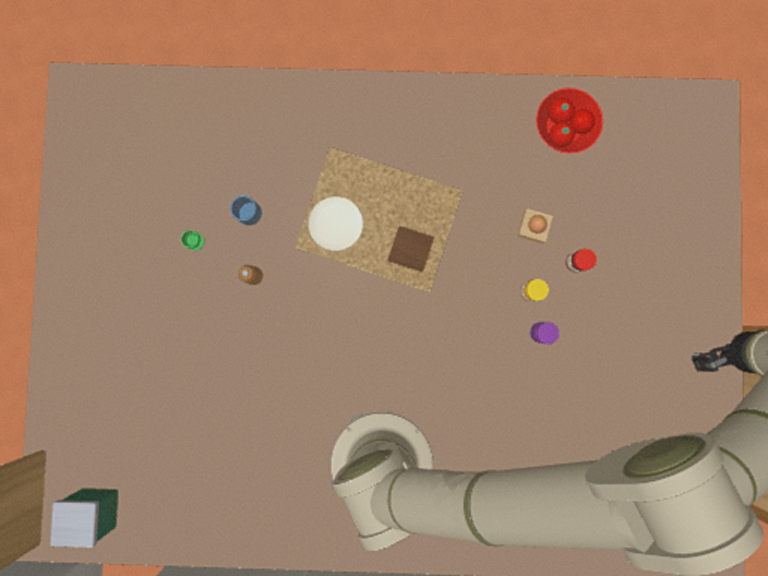

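```bash
cat >> h.py <<'E'
from scipy.optimize import minimize
PROF={ # (z,r)
"egg_cup":[(0,23),(6,23),(22,11),(32,21.5),(48,21.5)],
"cup":[(0,30),(80,30)],"honey_jar":[(0,25),(78,25)],"jam_jar":[(0,25),(78,25)],
"pepper_mill":[(0,23),(95,10)],
"egg":[(47+28*np.sin(a),22*np.cos(a)) for a in np.linspace(-1.5,1.5,13)]}
def proj(p,X):
    c=X@np.array(p["R"]).T+np.array(p["t"]); u=c@np.array(p["camera_matrix"]).T
    return u[:,:2]/u[:,2:]
def ring(x,y,z,r):
    a=np.linspace(0,2*np.pi,24,endpoint=False)
    return np.c_[x+r*np.cos(a),y+r*np.sin(a),np.full(24,z)]
def prof_mask(p,x,y,prof,S=4):
    m=np.zeros((384*S,512*S),np.uint8)
    R=[ring(x,y,z,r) for z,r in prof]
    for a,b in zip(R[:-1],R[1:]):
        h=cv2.convexHull((np.float32(proj(p,np.r_[a,b]))+.5)*S)
        cv2.fillConvexPoly(m,np.int32(np.round(h)),1)
    return cv2.resize(m.astype(np.float32),(512,384),interpolation=cv2.INTER_AREA)
def iou(a,b): return np.minimum(a,b).sum()/np.maximum(a,b).sum()
def bp(p,uv,z):
    R=np.array(p["R"]);t=np.array(p["t"]);d=R.T@np.linalg.solve(p["camera_matrix"],[*uv,1.]);o=-R.T@t
    return o+d*(z-o[2])/d[2]
E
python3 - <<'E'
from h import *
V={}
pics=[bot.grab_frame(n) for n in("scene","top")]
for o in "egg_cup cup honey_jar jam_jar pepper_mill egg".split():
    ms=[]
    for p in pics:
        r=bot.masks_of(p,o); 
        if o=="honey_jar": # choose yellow
            f=lambda d:(p["frame"][d["mask"]].mean(0)); r=sorted(r,key=lambda d:-f(d)[1])
        if o=="egg_cup": r=sorted(r,key=lambda d:-(p["frame"][d["mask"]].mean(0)@[-1,1,-1]))
        ms.append(r[0]["mask"].astype(np.float32) if r else None); print(o,[(np.round(d["pixel"]).tolist(),round(d["p"],2),int(d["mask"].sum())) for d in r[:3]])
    for k,(p,m) in list(enumerate(zip(pics,ms)))+[(2,None)]:
        use=[(p,m)] if k<2 else list(zip(pics,ms))
        use=[u for u in use if u[1] is not None]
        if not use: continue
        q,m0=use[-1]; zs=np.argwhere(m0).mean(0)[::-1]
        x0=bp(q,zs,PROF[o][-1][0]/2)[:2]
        f=lambda v:-sum(iou(prof_mask(p,*v,PROF[o]),m) for p,m in use)
        best=minimize(f,x0,method="Nelder-Mead",options=dict(initial_simplex=[x0,x0+[25,0],x0+[0,25]],xatol=.3))
        print(o,("scene","top","both")[k],best.x.round(1),round(-best.fun/len(use),3))
# mat
def matp(v):
    x,y,a=v;c,s=np.cos(a),np.sin(a);return lambda q,z:np.c_[np.array(q)@np.array([[c,s],[-s,c]])+[x,y],np.full(len(q),z)]
def poly(p,X,S=4):
    m=np.zeros((384*S,512*S),np.uint8);cv2.fillConvexPoly(m,np.int32(np.round((proj(p,X)+.5)*S)),1)
    return cv2.resize(m.astype(np.float32),(512,384),interpolation=cv2.INTER_AREA)
use=[]
for p in pics:
    M={o:bot.masks_of(p,o)[0]["mask"].astype(np.float32) for o in("mat","plate","coaster")}
    M["mat"]=np.maximum.reduce(list(M.values())); use.append((p,M))
sq=lambda a,b:[(-a,-b),(a,-b),(a,b),(-a,b)]
def f(v,use=use):
    T=matp(v);e=0
    for p,M in use:
        pl=poly(p,T(ring(-45,95,0,65)[:,:2],17))
        e-=iou(np.maximum(poly(p,T(sq(130,170),3)),pl),M["mat"])+iou(pl,M["plate"])+iou(poly(p,T(np.array(sq(45,45))+[-45,-95],9)),M["coaster"])
    return e
x0=np.r_[bp(pics[1],(251,145.7),3)[:2],-.25]
for u in ([use[0]],[use[1]],use):
    b=minimize(f,x0,args=(u,),method="Nelder-Mead",options=dict(initial_simplex=[x0,x0+[20,0,0],x0+[0,20,0],x0+[0,0,.15]],xatol=.1,fatol=1e-5))
    T=matp(b.x);print("mat",b.x.round(3),-b.fun/3/len(u),"plate",T([(-45,95)],0).round(1),"coaster",T([(-45,-95)],0).round(1),"honey",T([(-45,0)],0).round(1),"jam",T([(75,95)],0).round(1))
E
```

```text
egg_cup [([378.0, 129.0], 0.57, 219)]
egg_cup [([125.0, 162.0], 0.75, 154)]
egg_cup scene [512.5 464.9] 0.839
egg_cup top [511.  462.5] 0.856Traceback (most recent call last):
  File "<stdin>", line 12, in <module>
TypeError: cannot unpack non-iterable NoneType object
```

```bash
cat > find.py <<'E'
from h import *
pics=[bot.grab_frame(n) for n in("scene","top")]
def matp(v):
    x,y,a=v;c,s=np.cos(a),np.sin(a);return lambda q,z:np.c_[np.array(q)@np.array([[c,s],[-s,c]])+[x,y],np.full(len(q),z)]
def poly(p,X,S=4):
    m=np.zeros((384*S,512*S),np.uint8);cv2.fillConvexPoly(m,np.int32(np.round((proj(p,X)+.5)*S)),1)
    return cv2.resize(m.astype(np.float32),(512,384),interpolation=cv2.INTER_AREA)
for o in "egg_cup cup honey_jar jam_jar pepper_mill egg".split():
    ms=[]
    for p in pics:
        r=bot.masks_of(p,o)
        if o=="honey_jar": r=sorted(r,key=lambda d:-p["frame"][d["mask"]].mean(0)[1])
        ms.append(r[0]["mask"].astype(np.float32) if r else None); print(o,[(np.round(d["pixel"]).tolist(),round(d["p"],2),int(d["mask"].sum())) for d in r[:3]])
    for k in range(3):
        use=[(pics[k],ms[k])] if k<2 else list(zip(pics,ms))
        use=[u for u in use if u[1] is not None]
        if not use: continue
        q,m0=use[-1]; zs=np.argwhere(m0).mean(0)[::-1]
        x0=bp(q,zs,PROF[o][-1][0]/2)[:2]
        f=lambda v:-sum(iou(prof_mask(p,*v,PROF[o]),m) for p,m in use)
        best=minimize(f,x0,method="Nelder-Mead",options=dict(initial_simplex=[x0,x0+[25,0],x0+[0,25]],xatol=.3))
        print(o,("scene","top","both")[k],best.x.round(1),round(-best.fun/len(use),3))
use=[]
for p in pics:
    M={o:bot.masks_of(p,o)[0]["mask"].astype(np.float32) for o in("mat","plate","coaster")}
    M["mat"]=np.maximum.reduce(list(M.values())); use.append((p,M))
sq=lambda a,b:[(-a,-b),(a,-b),(a,b),(-a,b)]
def f(v,use=use):
    T=matp(v);e=0
    for p,M in use:
        pl=poly(p,T(ring(-45,95,0,65)[:,:2],17))
        e-=iou(np.maximum(poly(p,T(sq(130,170),3)),pl),M["mat"])+iou(pl,M["plate"])+iou(poly(p,T(np.array(sq(45,45))+[-45,-95],9)),M["coaster"])
    return e
x0=np.r_[bp(pics[1],(251,145.7),3)[:2],-.25]
for u in ([use[0]],[use[1]],use):
    b=minimize(f,x0,args=(u,),method="Nelder-Mead",options=dict(initial_simplex=[x0,x0+[20,0,0],x0+[0,20,0],x0+[0,0,.15]],xatol=.1,fatol=1e-5))
    T=matp(b.x);print("mat",b.x.round(3),-b.fun/3/len(u),"plate",T([(-45,95)],0).round(1),"coaster",T([(-45,-95)],0).round(1),"honey",T([(-45,0)],0).round(1),"jam",T([(75,95)],0).round(1))
E
python3 find.py
```

```text
egg_cup [([379.0, 131.0], 0.64, 243), ([329.0, 138.0], 0.63, 352)]
egg_cup [([126.0, 160.0], 0.44, 175)]
egg_cup scene [512.9 465.2] 0.895
egg_cup top [512.1 463.5] 0.938
egg_cup both [513.  464.1] 0.905
cup [([371.0, 158.0], 0.75, 662)]
cup [([164.0, 138.0], 0.67, 298), ([357.0, 195.0], 0.26, 213)]
cup scene [583.6 335.2] 0.947
cup top [583. 335.] 0.891
cup both [583.6 335.2] 0.919
honey_jar [([315.0, 198.0], 0.68, 1290), ([130.0, 248.0], 0.56, 663), ([104.0, 225.0], 0.59, 671)]
honey_jar [([356.0, 193.0], 0.55, 235), ([362.0, 223.0], 0.54, 194), ([389.0, 172.0], 0.7, 265)]
honey_jar scene [588.1 112.7] 0.456
honey_jar top [ 417.5 -344.2] 0.917
honey_jar both [ 417.5 -344.2] 0.458
jam_jar [([95.0, 296.0], 0.61, 954), ([167.0, 305.0], 0.57, 695)]
jam_jar [([390.0, 174.0], 0.6, 255), ([165.0, 136.0], 0.6, 313), ([274.0, 164.0], 0.41, 599)]
jam_jar scene [ 488.2 -453.4] 0.959
jam_jar top [ 487.4 -452.5] 0.936
jam_jar both [ 487.6 -453.2] 0.944
pepper_mill [([327.0, 137.0], 0.79, 353)]
pepper_mill [([167.0, 182.0], 0.45, 171), ([164.0, 136.0], 0.43, 299)]
pepper_mill scene [433.9 320.3] 0.843
pepper_mill top [435.  324.9] 0.858
pepper_mill both [435.1 322.4] 0.826
egg [([158.0, 296.0], 0.88, 381)]
egg []
egg scene [ 572.6 -349.5] 0.942
egg both [ 572.6 -349.5] 0.942Traceback (most recent call last):
  File "find.py", line 25, in <module>
    M={o:bot.masks_of(p,o)[0]["mask"].astype(np.float32) for o in("mat","plate","coaster")}
         ~~~~~~~~~~~~~~~~~^^^
IndexError: list index out of range
```

```bash
python3 - <<'E'
s=open('find.py').read()
i=s.index("for o in \"egg_cup"); j=s.index("use=[]\n")
new=s[:i]+s[j:].replace('''for p in pics:
    M={o''','''for n in ("scene","top"):
  for _ in range(6):
    p=bot.grab_frame(n); L={o:bot.masks_of(p,o) for o in("mat","plate","coaster")}
    print(n,{o:[(d["pixel"],round(d["p"],2),int(d["mask"].sum())) for d in r[:2]] for o,r in L.items()})
    if all(L.values()): break
  else: continue
  if 1:
    M={o''',1).replace('bot.masks_of(p,o)[0]["mask"].astype','L[o][0]["mask"].astype')
new=new.replace("for u in ([use[0]],[use[1]],use)","for u in [[q] for q in use]+[use]")
open('matfind.py','w').write(new)
E
python3 matfind.py
python3 - <<'E'
from h import *
p=bot.grab_frame("scene");save(p["frame"][200:340,50:200],"crop_jars.png",5)
r=[d for d in bot.masks_of(p,"honey_jar")]
for d in r: print(d["pixel"],p["frame"][d["mask"]].mean(0))
r=min(r,key=lambda d:np.hypot(d["pixel"][0]-130,d["pixel"][1]-249)); m=r["mask"].astype(np.float32)
x0=np.array([417,-344.]);b=minimize(lambda v:-iou(prof_mask(p,*v,PROF["honey_jar"]),m),x0,method="Nelder-Mead",options=dict(initial_simplex=[x0,x0+[25,0],x0+[0,25]]));print(b.x,b.fun)
E
```

```text
scene {'mat': [([288.8, 232.8], 0.78, 8052), ([327.0, 136.6], 0.59, 343)], 'plate': [([315.3, 197.8], 0.7, 1288)], 'coaster': [([253.2, 217.4], 0.6, 966), ([375.2, 132.2], 0.44, 267)]}
top {'mat': [([256.3, 138.2], 0.78, 4877)], 'plate': [([223.8, 152.6], 0.62, 1004), ([359.9, 148.5], 0.25, 118)], 'coaster': [([272.6, 164.1], 0.91, 603)]}
mat [ 5.81243e+02  2.12150e+01 -2.85000e-01] 0.9651897748311361 plate [[564.7 125.    0. ]] coaster [[511.4 -57.3   0. ]] honey [[538.1  33.9   0. ]] jam [[679.9  91.3   0. ]]
mat [ 5.78831e+02  2.27560e+01 -2.94000e-01] 0.9541884263356527 plate [[563.3 126.7   0. ]] coaster [[508.3 -55.1   0. ]] honey [[535.8  35.8   0. ]] jam [[678.1  92.    0. ]]
mat [ 5.7999e+02  2.1448e+01 -2.8900e-01] 0.9549444516499838 plate [[564.  125.3   0. ]] coaster [[509.7 -56.8   0. ]] honey [[536.9  34.3   0. ]] jam [[679.   91.1   0. ]]
[102.9, 221.3] [ 93.79820628  38.49775785 108.46786248]
[127.3, 246.3] [179.08196721 139.5942623   27.67213115]
[ 415.49774837 -344.45027733] -0.9475444555282593
```

View pics/crop_jars.png

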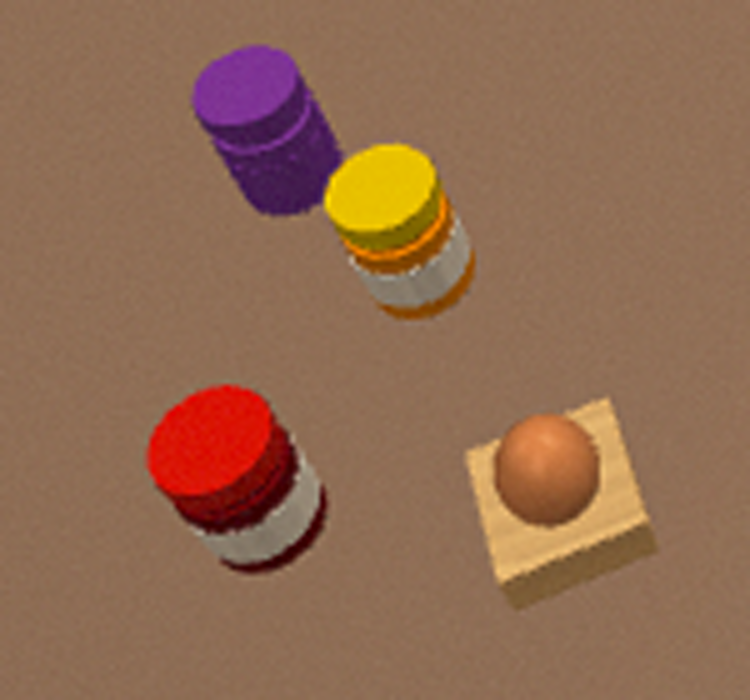

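```bash
cat > st.py <<'E'
# usage: st.py X Y Z [yaw]  -> delta to target in tool axes (mm)
import sys; from h import *
from scipy.spatial.transform import Rotation as Ro
s=bot.read_state(); q=s["tool_rot"]; R=Ro.from_quat([q[1],q[2],q[3],q[0]]).as_matrix()
print("t",round(float(s["clock"]),2),"pos",s["tool_pos"].round(1),"yaw",round(np.arctan2(R[1,0],R[0,0]),4),"toolz",R[:,2].round(4),"gap",round(float(s["finger_gap"]),1),"F",s["ft_force"].round(1),"q7",s["joint_positions"][6].round(2),"tip",bot.tip_reach)
if len(sys.argv)>3:
    T=np.array([float(a) for a in sys.argv[1:4]]); print("delta tool mm",(R.T@(T-s["tool_pos"])).round(1))
    yaw=float(sys.argv[4]) if len(sys.argv)>4 else 0.
    c,si=np.cos(yaw),np.sin(yaw); D=np.array([[c,si,0],[si,-c,0],[0,0,-1.]]); print("turn",Ro.from_matrix(R.T@D).as_rotvec().round(4))
E
python3 -m pendant '[[0,0,0,0,0,0.142],[0,0,0,0,0,0.142],[0,0,0,0,0,0.142]]' 0 40
python3 st.py 416.5 -344.4 255
```

```text
clock: 3.02
tool_pos: [298.8, -660.6, 256.3]
tool_rot: [0.0, 1.0, -0.003, 0.0]
ft_force: [0.5, -0.1, 0.1]
finger_gap: 85.7
t 3.02 pos [ 298.8 -660.6  256.3] yaw -0.0059 toolz [ 0.e+00 -1.e-04 -1.e+00] gap 85.7 F [ 0.5 -0.1  0.1] q7 -0.44 tip 25.0
delta tool mm [ 115.9 -316.9    1.3]
turn [ 0.0001 -0.     -0.0059]
```

```bash
python3 -m pendant '[[0.02,-0.053,0,0,0,0],[0.02,-0.053,0,0,0,0],[0.02,-0.053,0,0,0,0],[0.02,-0.053,0,0,0,0],[0.02,-0.053,0,0,0,0],[0.016,-0.052,0,0,0,-0.006],[0,0,0,0,0,0]]'
python3 st.py 416.5 -344.4 255
python3 - <<'E'
from h import *
s=bot.read_state(); p=bot.grab_frame("wrist"); save(p["frame"],"w1.png"); print(p["camera_matrix"],p["tool_from_camera"])
print(bot.landmark_of(p,"honey_jar"))
E
```

```text
clock: 3.9
tool_pos: [416.9, -339.5, 256.5]
tool_rot: [-0.001, 1.0, 0.006, 0.0]
ft_force: [0.5, -0.0, 0.3]
finger_gap: 85.5
t 3.9 pos [ 416.9 -339.5  256.5] yaw 0.0116 toolz [ 6.0e-04  1.6e-03 -1.0e+00] gap 85.5 F [ 0.5 -0.   0.3] q7 -0.92 tip 25.0
delta tool mm [-0.5  4.9  1.5]
turn [-0.0016 -0.0006  0.0116]
[[294.74012556   0.         248.66868092]
 [  0.         294.74012556 195.15720202]
 [  0.           0.           1.        ]] [[ 2.55230734e-04 -9.47146680e-01 -3.20800721e-01  8.34000666e+01]
 [ 9.99999749e-01  4.53722957e-04 -5.43987315e-04 -4.08590214e-01]
 [ 6.60790431e-04 -3.20800501e-01  9.47146558e-01 -1.18468199e+02]
 [ 0.00000000e+00  0.00000000e+00  0.00000000e+00  1.00000000e+00]]
[{'pixel': [270.6, 231.9], 'p': 0.8}, {'pixel': [252.4, 162.8], 'p': 0.76}]
```

View pics/w1.png

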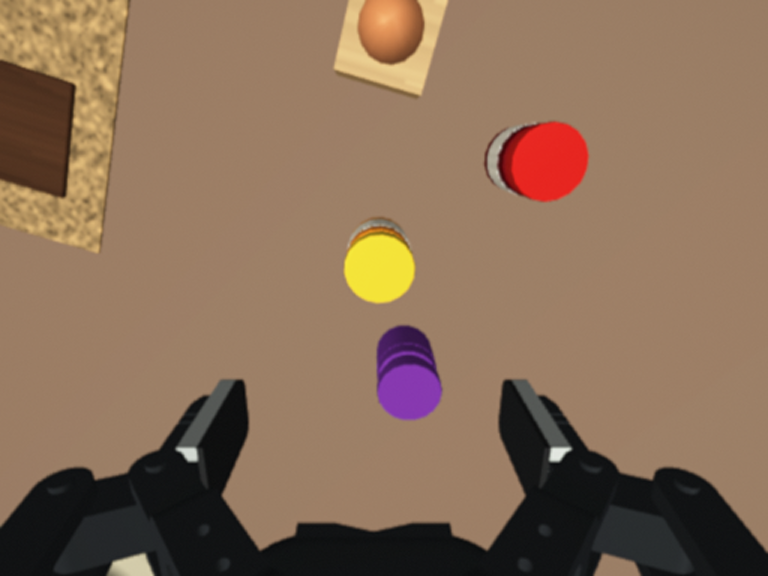

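```bash
cat >> h.py <<'E'
from scipy.spatial.transform import Rotation as Ro
def wpose(p,s):
    q=s["tool_rot"];R=Ro.from_quat([q[1],q[2],q[3],q[0]]).as_matrix();M=np.array(p["tool_from_camera"])
    A=R@M[:3,:3];c=R@M[:3,3]+s["tool_pos"]
    p["R"]=A.T;p["t"]=-A.T@c; return p
def wfit(p,m,prof,x0):
    x0=np.array(x0,float);b=minimize(lambda v:-iou(prof_mask(p,*v,prof),m.astype(np.float32)),x0,method="Nelder-Mead",options=dict(initial_simplex=[x0,x0+[15,0],x0+[0,15]],xatol=.2));return b.x.round(1),round(-b.fun,3)
E
cat > wl.py <<'E'
import sys
from h import *
s=bot.read_state();p=wpose(bot.grab_frame("wrist"),s)
save(p["frame"],sys.argv[1])
G=dict(egg_cup=(512,464),cup=(583,335),honey_jar=(416,-344),jam_jar=(488,-453),egg=(572,-350),pepper_mill=(435,322))
for n in sys.argv[2:]:
    for d in bot.masks_of(p,n)[:3]:
        print(n,round(d["p"],2),np.round(d["pixel"]),p["frame"][d["mask"]].mean(0).round(),wfit(p,d["mask"],PROF[n],bp(p,d["pixel"],PROF[n][-1][0]*.7)[:2]))
E
python3 wl.py w2.png honey_jar jam_jar
python3 - <<'E'
from h import *
p=wpose(bot.grab_frame("wrist"),bot.read_state())
print(bp(p,(253,178.7),78),bp(p,(272,260),78),bp(p,(366,107),78))
E
```

```text
honey_jar 0.93 [268. 249.] [107.  47. 139.] (array([ 319.1, -367.2]), np.float64(0.948))
honey_jar 0.88 [246. 174.] [225. 204.  60.] (array([ 417.2, -342.5]), np.float64(0.968))
jam_jar 0.61 [354. 103.] [204.  51.  45.] (array([ 489.8, -451.1]), np.float64(0.971))
[ 415.58567489 -349.11990217   78.        ] [ 318.89323339 -371.66512137   78.        ] [ 487.59047172 -457.62972442   78.        ]
```

```bash
python3 - <<'E'
from h import *
s=bot.read_state();p=wpose(bot.grab_frame("wrist"),s)
f=p["frame"].astype(int); m=(f[...,0]>200)&(f[...,1]>180)&(f[...,2]<120)
v,u=np.nonzero(m);print(m.sum(),u.mean(),v.mean(),bp(p,(u.mean(),v.mean()),78))
for d in bot.masks_of(p,"honey_jar"):
    v,u=np.nonzero(d["mask"]);print(u.min(),u.max(),v.min(),v.max())
    g=p["frame"].copy(); g[d["mask"]]//=2
v,u=np.nonzero(m);print(u.min(),u.max(),v.min(),v.max(), s["tool_pos"])
p=bot.grab_frame("top");f=p["frame"].astype(int); m=(f[...,0]>170)&(f[...,1]>150)&(f[...,2]<80)
v,u=np.nonzero(m);print("top",m.sum(),u.mean(),v.mean(),bp(p,(u.mean(),v.mean()),78))
p=bot.grab_frame("scene");f=p["frame"].astype(int); m=(f[...,0]>190)&(f[...,1]>160)&(f[...,2]<80)
v,u=np.nonzero(m);print("scene",m.sum(),u.mean(),v.mean(),bp(p,(u.mean(),v.mean()),78))
E
```

```text
1735 239.62881844380402 172.0328530259366 [ 422.69955061 -335.2221889    78.        ]
224 270 143 198
246 289 215 277
0 270 0 199 [ 414.57349976 -345.10072808  256.2448585 ]
top 65 357.5692307692308 196.15384615384616 [ 402.99640019 -342.18236804   78.        ]
scene 286 125.43356643356644 237.0944055944056 [ 416.97015564 -344.57402827   78.        ]
```

```bash
python3 st.py 416 -345 255;python3 st.py; python3 wl.py w3.png honey_jar jam_jar;python3 wl.py w3.png honey_jar; python3 st.py
```

```text
t 4.4 pos [ 414.8 -344.4  256.1] yaw 0.0036 toolz [-2.e-04 -1.e-04 -1.e+00] gap 85.2 F [ 0.6 -0.1 -0.1] q7 -0.92 tip 25.0
delta tool mm [1.2 0.6 1.1]
turn [0.0001 0.0002 0.0036]
t 4.4 pos [ 414.8 -344.4  256.1] yaw 0.0036 toolz [-2.e-04 -1.e-04 -1.e+00] gap 85.2 F [ 0.6 -0.1 -0.1] q7 -0.92 tip 25.0
honey_jar 0.96 [250. 170.] [225. 204.  60.] (array([ 417.2, -342.5]), np.float64(0.969))
honey_jar 0.69 [268. 251.] [107.  47. 139.] (array([ 318.8, -367.5]), np.float64(0.943))
jam_jar 0.91 [356. 102.] [205.  50.  44.] (array([ 489.9, -450.7]), np.float64(0.954))
honey_jar 0.96 [247. 172.] [226. 206.  60.] (array([ 418. , -342.6]), np.float64(0.947))
honey_jar 0.75 [268. 249.] [108.  48. 138.] (array([ 319.4, -367.2]), np.float64(0.961))
honey_jar 0.54 [20. 82.] [80. 51. 32.] (array([521.1, -82.4]), np.float64(0.579))
t 4.65 pos [ 415.1 -343.8  256.2] yaw 0.0047 toolz [-1.e-04 -0.e+00 -1.e+00] gap 85.3 F [ 0.9 -0.9  0. ] q7 -0.92 tip 25.0
```

```bash
python3 -m pendant '[[0.002,0,0.05,0,0,0.004],[0,0,0.05,0,0,0],[0,0,0.05,0,0,0],[0,0,0.04,0,0,0],[0,0,0.02,0,0,0],[0,0,0,0,0,0],[0,0,0,0,0,0]]' 0 40
python3 st.py 417 -343.5 46
python3 -m pendant '[[0,0,0,0,0,0],[0,0,0,0,0,0],[0,0,0,0,0,0],[0,0,0,0,0,0],[0,0,0,0,0,0],[0,0,0,0,0,0]]' 255 40
python3 st.py 537 34.5 255
```

```text
clock: 5.52
tool_pos: [417.5, -344.0, 47.0]
tool_rot: [0.0, 1.0, 0.0, 0.0]
ft_force: [0.3, 0.3, 0.8]
finger_gap: 85.9
t 5.53 pos [ 417.5 -344.    47. ] yaw 0.0008 toolz [ 6.e-04 -6.e-04 -1.e+00] gap 85.9 F [0.3 0.3 0.8] q7 -0.89 tip 25.0
delta tool mm [-0.5 -0.5  1. ]
turn [ 0.0006 -0.0006  0.0008]
clock: 6.28
tool_pos: [417.4, -343.9, 47.3]
tool_rot: [0.0, 1.0, 0.0, 0.001]
ft_force: [-1.6, 1.1, 7.8]
finger_gap: 49.3
t 6.28 pos [ 417.4 -343.9   47.3] yaw 0.0007 toolz [ 1.1e-03 -7.0e-04 -1.0e+00] gap 49.3 F [-1.6  1.1  7.8] q7 -0.89 tip 25.0
delta tool mm [ 120.1 -378.1 -207.8]
turn [ 0.0007 -0.0011  0.0007]
```

```bash
python3 -m pendant '[[0,0,-0.04,0,0,0],[0,0,-0.05,0,0,0],[0.012,-0.035,-0.02,0,0,0],[0.015,-0.05,0,0,0,0],[0.015,-0.05,0,0,0,0],[0.015,-0.05,0,0,0,0],[0.015,-0.05,0,0,0,0],[0.015,-0.05,0,0,0,0],[0.015,-0.05,0,0,0,0],[0.018,-0.043,0,0,0,0],[0,0,0,0,0,0],[0,0,0,0,0,0]]'
python3 st.py 537 34.5 50
```

```text
clock: 7.78
tool_pos: [536.3, 34.1, 156.3]
tool_rot: [0.0, 1.0, 0.001, -0.0]
ft_force: [-0.4, 0.3, -2.6]
finger_gap: 49.2
t 7.78 pos [536.3  34.1 156.3] yaw 0.0012 toolz [-6.e-04 -4.e-04 -1.e+00] gap 49.2 F [-0.4  0.3 -2.6] q7 -1.56 tip 25.0
delta tool mm [  0.7  -0.4 106.3]
turn [0.0004 0.0006 0.0012]
```

```bash
cat > matw.py <<'E'
# fit mat pose using colour edges in wrist view overlay only
import sys; from h import *
s=bot.read_state();p=wpose(bot.grab_frame("wrist"),s)
im=p["frame"].copy();x,y,a=580,21.8,-.289;c,si=np.cos(a),np.sin(a)
def T(q,z): q=np.array(q,float);return np.c_[q@np.array([[c,si],[-si,c]])+[x,y],np.full(len(q),z)]
for q,z in (([(-130,-170),(130,-170),(130,170),(-130,170)],3),(ring(-45,95,0,65)[:,:2],17),([(-90,-140),(0,-140),(0,-50),(-90,-50)],9)):
    cv2.polylines(im,[np.int32(np.round(proj(p,T(q,z))))],True,(255,0,255),1)
save(im,sys.argv[1])
E
python3 matw.py w4.png
```

```text
(no output)
```

View pics/w4.png

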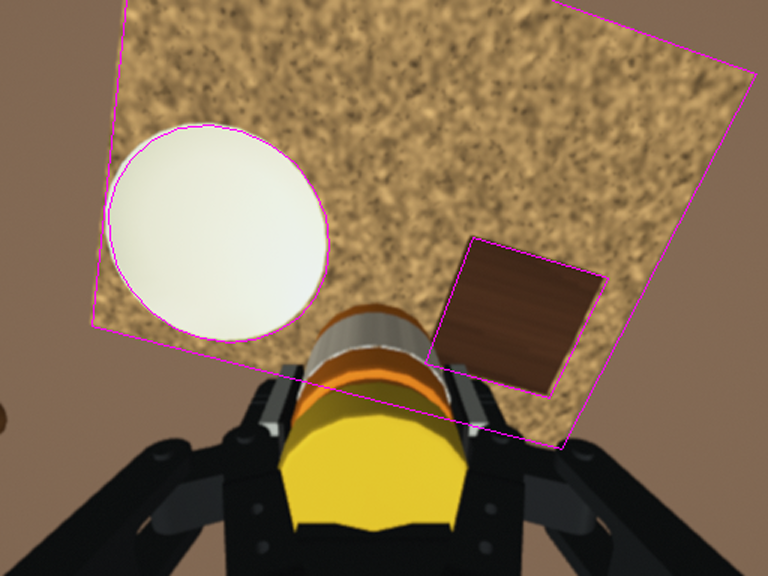

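The overlay of the fitted mat, plate (218,233) and coaster (517,316) matches the picture to about 1–2 px, and the honey jar is upright in the jaws. Next I lower it.

```bash
python3 -m pendant '[[0.001,0,0.045,0,0,0],[0,0,0.035,0,0,0],[0,0,0.015,0,0,0],[0,0,0.006,0,0,0],[0,0,0.004,0,0,0],[0,0,0,0,0,0],[0,0,0,0,0,0]]'
python3 st.py 537 34.5 50.3
```

```text
clock: 8.7
tool_pos: [538.2, 34.5, 52.0]
tool_rot: [-0.0, 1.0, 0.0, 0.001]
ft_force: [-0.4, 0.5, -2.6]
finger_gap: 48.9
t 8.7 pos [538.2  34.5  52. ] yaw 0.0009 toolz [ 1.1e-03  2.0e-04 -1.0e+00] gap 48.9 F [-0.4  0.5 -2.6] q7 -1.53 tip 25.0
delta tool mm [-1.2 -0.   1.7]
turn [-0.0002 -0.0011  0.0009]
```

```bash
python3 -m pendant '[[0,0,0.002,0,0,0],[0,0,0,0,0,0],[0,0,0,0,0,0]]'
python3 -m pendant '[[0,0,0,0,0,0],[0,0,0,0,0,0],[0,0,0,0,0,0],[0,0,0,0,0,0]]' 0
python3 -m pendant '[[0,0,-0.03,0,0,0],[0,0,-0.05,0,0,0],[0,0,-0.05,0,0,0],[0,0,-0.02,0,0,0],[0,0,0,0,0,0]]'
python3 st.py 488.5 -452 200
python3 - <<'E'
from h import *
p=bot.grab_frame("scene");save(p["frame"],"s2.png")
E
```

```text
clock: 9.07
tool_pos: [538.2, 34.5, 50.3]
tool_rot: [-0.0, 1.0, 0.0, 0.001]
ft_force: [-2.2, 0.4, 10.8]
finger_gap: 49.2
clock: 9.57
tool_pos: [537.8, 34.4, 49.2]
tool_rot: [0.0, 1.0, 0.0, -0.0]
ft_force: [0.2, 0.2, 0.3]
finger_gap: 85.5
clock: 10.2
tool_pos: [538.5, 34.6, 200.7]
tool_rot: [-0.0, 1.0, 0.0, 0.002]
ft_force: [-0.1, 0.2, -0.8]
finger_gap: 85.4
t 10.2 pos [538.5  34.6 200.7] yaw 0.0009 toolz [ 3.1e-03  7.0e-04 -1.0e+00] gap 85.4 F [-0.1  0.2 -0.8] q7 -1.58 tip 25.0
delta tool mm [-5.050e+01  4.865e+02  2.000e-01]
turn [-0.0007 -0.0031  0.0009]
```

View pics/s2.png

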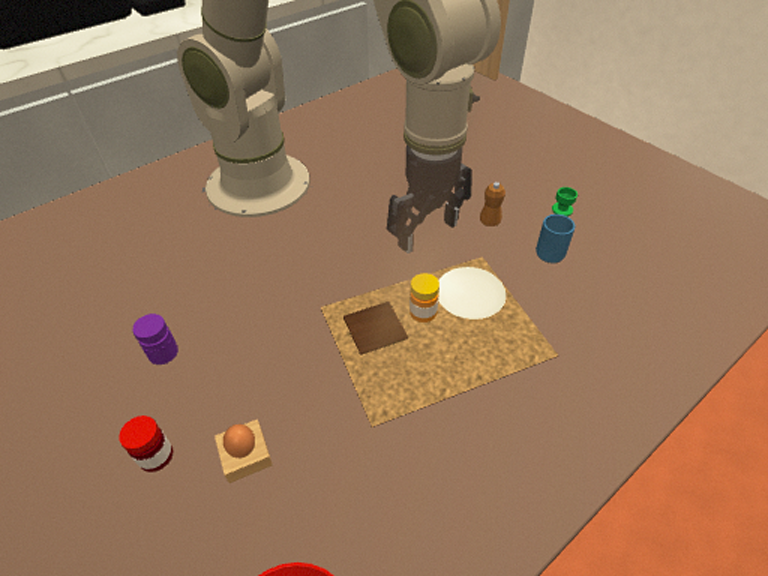

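The honey jar stands on the mat between coaster and plate (scene, picture 424,298). Jam jar next.

```bash
python3 -m pendant '[[-0.005,0.04,0,0,0,0],[-0.0055,0.054,0,0,0,0],[-0.0055,0.054,0,0,0,0],[-0.0055,0.054,0,0,0,0],[-0.0055,0.054,0,0,0,0],[-0.0055,0.054,0,0,0,0],[-0.0055,0.054,0,0,0,0],[-0.0055,0.054,0,0,0,0],[-0.0055,0.054,0,0,0,0],[-0.001,0.014,0,0,0,0],[0,0,0,0,0,0],[0,0,0,0,0,0]]'
python3 st.py 488.5 -452 46; python3 wl.py w5.png jam_jar
```

```text
clock: 11.75
tool_pos: [488.8, -449.4, 198.4]
tool_rot: [-0.001, 1.0, 0.001, -0.0]
ft_force: [-0.3, 1.1, -0.1]
finger_gap: 85.2
t 11.75 pos [ 488.8 -449.4  198.4] yaw 0.0028 toolz [-8.0e-04  2.1e-03 -1.0e+00] gap 85.2 F [-0.3  1.1 -0.1] q7 -0.78 tip 25.0
delta tool mm [ -0.2   2.9 152.3]
turn [-0.0021  0.0008  0.0028]
jam_jar 0.69 [253. 189.] [203.  46.  40.] (array([ 490.4, -451.2]), np.float64(0.969))
```

```bash
python3 -m pendant '[[0.001,0.001,0.05,0,0,0],[0,0,0.05,0,0,0],[0,0,0.035,0,0,0],[0,0,0.017,0,0,0],[0,0,0,0,0,0],[0,0,0,0,0,0]]' 0 40
python3 st.py 489.5 -451.5 46
python3 -m pendant '[[0,0,0,0,0,0],[0,0,0,0,0,0],[0,0,0,0,0,0],[0,0,0,0,0,0],[0,0,0,0,0,0],[0,0,0,0,0,0]]' 255 40
python3 st.py 679 91 180
```

```text
clock: 12.6
tool_pos: [490.0, -453.1, 48.7]
tool_rot: [0.001, 1.0, 0.001, 0.001]
ft_force: [0.8, -0.2, -0.3]
finger_gap: 85.4
t 12.6 pos [ 490.  -453.1   48.7] yaw 0.001 toolz [ 0.0015 -0.0014 -1.    ] gap 85.4 F [ 0.8 -0.2 -0.3] q7 -0.75 tip 25.0
delta tool mm [-0.5 -1.6  2.7]
turn [ 0.0014 -0.0015  0.001 ]
clock: 13.35
tool_pos: [489.6, -452.8, 48.4]
tool_rot: [0.0, 1.0, 0.0, 0.001]
ft_force: [-1.1, 1.0, 7.4]
finger_gap: 49.2
t 13.35 pos [ 489.6 -452.8   48.4] yaw 0.0007 toolz [ 1.1e-03 -6.0e-04 -1.0e+00] gap 49.2 F [-1.1  1.   7.4] q7 -0.75 tip 25.0
delta tool mm [ 190.  -543.6 -131.7]
turn [ 0.0006 -0.0011  0.0007]
```

```bash
python3 -m pendant '[[0,0,-0.04,0,0,0],[0,0,-0.05,0,0,0],[0.01,-0.03,-0.04,0,0,0],[0.019,-0.054,0,0,0,0],[0.019,-0.054,0,0,0,0],[0.019,-0.054,0,0,0,0],[0.019,-0.054,0,0,0,0],[0.019,-0.054,0,0,0,0],[0.019,-0.054,0,0,0,0],[0.019,-0.054,0,0,0,0],[0.019,-0.054,0,0,0,0],[0.019,-0.054,0,0,0,0]]'
python3 -m pendant '[[0.009,-0.027,0,0,0,0],[0,0,0,0,0,0],[0,0,0,0,0,0]]'
python3 st.py 679 91 52.3
```

```text
clock: 14.85
tool_pos: [670.0, 65.3, 177.4]
tool_rot: [0.0, 1.0, 0.0, -0.0]
ft_force: [0.8, -0.9, -2.4]
finger_gap: 48.8
clock: 15.22
tool_pos: [678.4, 88.8, 177.2]
tool_rot: [0.001, 1.0, -0.0, -0.0]
ft_force: [0.0, -0.9, -1.5]
finger_gap: 49.1
t 15.22 pos [678.4  88.8 177.2] yaw -0.0006 toolz [-6.0e-04 -1.2e-03 -1.0e+00] gap 49.1 F [ 0.  -0.9 -1.5] q7 -1.6 tip 25.0
delta tool mm [  0.7  -2.3 124.9]
turn [ 0.0012  0.0006 -0.0006]
```

```bash
python3 -m pendant '[[0.001,-0.002,0.045,0,0,0],[0,0,0.045,0,0,0],[0,0,0.02,0,0,0],[0,0,0.01,0,0,0],[0,0,0.004,0,0,0],[0,0,0.002,0,0,0],[0,0,0,0,0,0],[0,0,0,0,0,0]]'
python3 st.py 679 91 52
```

```text
clock: 16.23
tool_pos: [680.1, 92.6, 51.9]
tool_rot: [-0.0, 1.0, 0.0, 0.0]
ft_force: [-0.5, -0.3, -1.4]
finger_gap: 49.3
t 16.23 pos [680.1  92.6  51.9] yaw 0.0009 toolz [ 9.e-04  2.e-04 -1.e+00] gap 49.3 F [-0.5 -0.3 -1.4] q7 -1.57 tip 25.0
delta tool mm [-1.1  1.6 -0.1]
turn [-0.0002 -0.0009  0.0009]
```

```bash
python3 -m pendant '[[0,0.001,0.002,0,0,0],[0,0,0,0,0,0],[0,0,0,0,0,0]]'
python3 -m pendant '[[0,0,0,0,0,0],[0,0,0,0,0,0],[0,0,0,0,0,0],[0,0,0,0,0,0]]' 0
python3 -m pendant '[[0,0,-0.03,0,0,0],[0,0,-0.05,0,0,0],[0,0,-0.05,0,0,0],[-0.019,-0.048,-0.02,0,0,0],[-0.019,-0.048,0,0,0,0],[-0.019,-0.048,0,0,0,0],[-0.019,-0.048,0,0,0,0],[-0.02,-0.05,0,0,0,0],[0,0,0,0,0,0],[0,0,0,0,0,0],[0,0,0,0,0,0]]'
python3 st.py 583.4 335.2 50; python3 wl.py w6.png cup egg_cup pepper_mill
```

```text
clock: 16.6
tool_pos: [680.2, 92.5, 51.4]
tool_rot: [-0.001, 1.0, 0.001, 0.001]
ft_force: [-5.3, 2.5, 14.3]
finger_gap: 49.1
clock: 17.1
tool_pos: [679.8, 91.4, 49.0]
tool_rot: [0.0, 1.0, 0.0, -0.0]
ft_force: [0.2, 0.6, 0.5]
finger_gap: 85.4
clock: 18.48
tool_pos: [584.3, 331.8, 199.3]
tool_rot: [0.0, 1.0, -0.001, 0.0]
ft_force: [0.7, -0.8, -0.6]
finger_gap: 85.3
t 18.48 pos [584.3 331.8 199.3] yaw -0.0014 toolz [ 2.e-04 -8.e-04 -1.e+00] gap 85.3 F [ 0.7 -0.8 -0.6] q7 -1.97 tip 25.0
delta tool mm [ -1.   -3.5 149.3]
turn [ 0.0008 -0.0002 -0.0014]
cup 0.93 [245. 191.] [ 55.  93. 118.] (array([585.6, 336.2]), np.float64(0.967))
egg_cup 0.79 [128. 241.] [ 41. 137.  59.] (array([514. , 466.4]), np.float64(0.949))
```

View pics/w6.png

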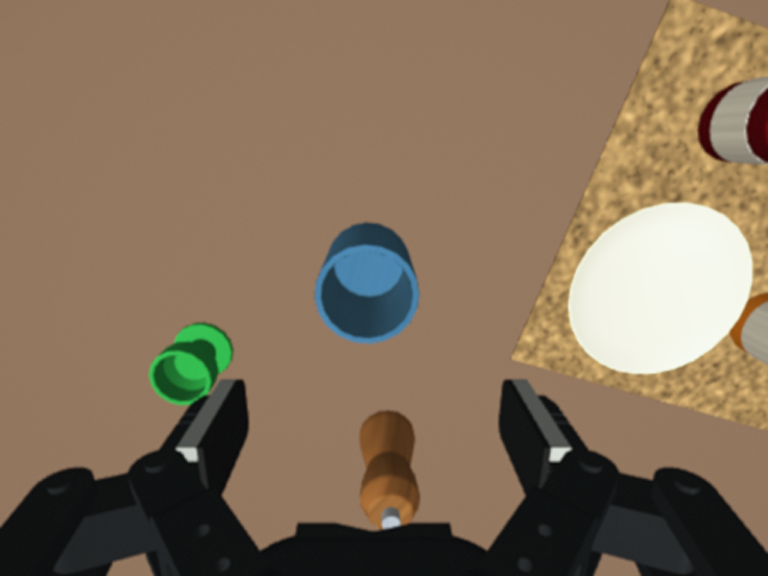

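```bash
python3 -m pendant '[[0,-0.002,0.05,0,0,0],[0,0,0.05,0,0,0],[0,0,0.035,0,0,0],[0,0,0.015,0,0,0],[0,0,0,0,0,0],[0,0,0,0,0,0]]' 0 30
python3 st.py 584.5 335.8 50
python3 -m pendant '[[0,0,0,0,0,0],[0,0,0,0,0,0],[0,0,0,0,0,0],[0,0,0,0,0,0],[0,0,0,0,0,0]]' 255 30
python3 st.py 510 -56.5 180
```

```text
clock: 19.42
tool_pos: [584.5, 335.7, 50.7]
tool_rot: [-0.001, 1.0, 0.0, 0.001]
ft_force: [0.1, -0.2, 1.1]
finger_gap: 85.4
t 19.43 pos [584.5 335.7  50.7] yaw 0.0006 toolz [ 0.0018  0.0011 -1.    ] gap 85.4 F [ 0.1 -0.2  1.1] q7 -1.92 tip 25.0
delta tool mm [-0.  -0.1  0.7]
turn [-0.0011 -0.0018  0.0006]
clock: 20.05
tool_pos: [584.2, 335.6, 50.8]
tool_rot: [-0.0, 1.0, 0.0, 0.001]
ft_force: [-0.9, -0.5, 7.4]
finger_gap: 58.6
t 20.05 pos [584.2 335.6  50.8] yaw 0.0008 toolz [ 1.5e-03  8.0e-04 -1.0e+00] gap 58.6 F [-0.9 -0.5  7.4] q7 -1.92 tip 25.0
delta tool mm [ -74.3  391.9 -129.7]
turn [-0.0008 -0.0015  0.0008]
```

```bash
python3 -m pendant '[[0,0,-0.04,0,0,0],[0,0,-0.05,0,0,0],[-0.005,0.025,-0.04,0,0,0],[-0.01,0.052,0,0,0,0],[-0.01,0.052,0,0,0,0],[-0.01,0.052,0,0,0,0],[-0.01,0.052,0,0,0,0],[-0.01,0.052,0,0,0,0],[-0.01,0.052,0,0,0,0],[-0.009,0.055,0,0,0,0],[0,0,0,0,0,0],[0,0,0,0,0,0]]'
python3 st.py 510 -56.5 59; python3 matw.py w7.png
```

```text
clock: 21.55
tool_pos: [510.0, -56.4, 179.6]
tool_rot: [-0.0, 1.0, 0.0, 0.0]
ft_force: [0.2, -0.1, -2.0]
finger_gap: 58.3
t 21.55 pos [510.  -56.4 179.6] yaw 0.0002 toolz [ 6.e-04  5.e-04 -1.e+00] gap 58.3 F [ 0.2 -0.1 -2. ] q7 -1.38 tip 25.0
delta tool mm [-1.000e-01  2.000e-01  1.206e+02]
turn [-0.0005 -0.0006  0.0002]
```

View pics/w7.png

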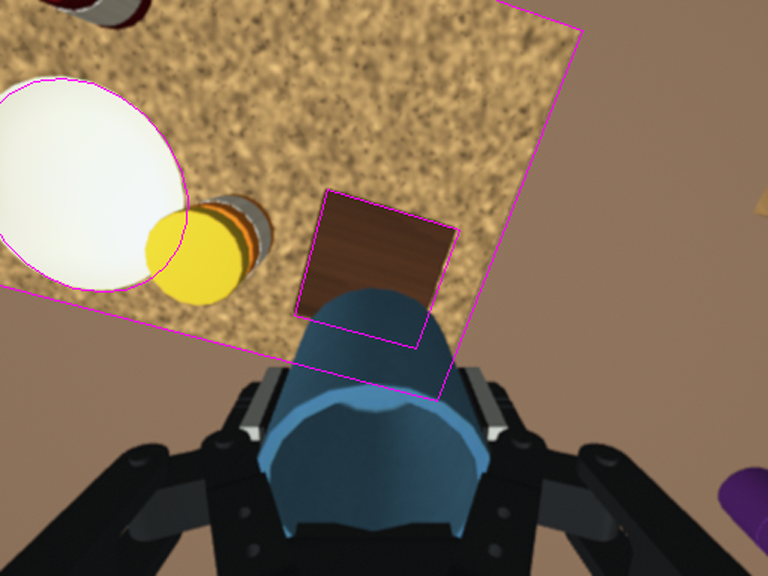

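Coaster outline (377,268) matches the fit and the cup is held upright. Lowering.

```bash
python3 -m pendant '[[0,0,0.045,0,0,0],[0,0,0.04,0,0,0],[0,0,0.02,0,0,0],[0,0,0.01,0,0,0],[0,0,0.003,0,0,0],[0,0,0.002,0,0,0],[0,0,0,0,0,0],[0,0,0,0,0,0]]'
python3 st.py 510 -56.5 59.5
```

```text
clock: 22.6
tool_pos: [510.3, -56.6, 59.8]
tool_rot: [0.0, 1.0, 0.0, 0.001]
ft_force: [0.3, 1.3, 0.2]
finger_gap: 58.2
t 22.6 pos [510.3 -56.6  59.8] yaw 0.0008 toolz [ 1.1e-03 -1.0e-04 -1.0e+00] gap 58.2 F [0.3 1.3 0.2] q7 -1.32 tip 25.0
delta tool mm [-0.3 -0.1  0.3]
turn [ 0.0001 -0.0011  0.0008]
```

```bash
python3 -m pendant '[[0,0,0.001,0,0,0],[0,0,0,0,0,0],[0,0,0,0,0,0]]'
python3 -m pendant '[[0,0,0,0,0,0],[0,0,0,0,0,0],[0,0,0,0,0,0],[0,0,0,0,0,0]]' 0
python3 -m pendant '[[0,0,-0.03,0,0,0],[0,0,-0.05,0,0,0],[0,0,-0.05,0,0,0],[0,-0.04,-0.01,0,0,0],[0,-0.055,0,0,0,0],[0,-0.055,0,0,0,0],[0,-0.055,0,0,0,0],[0,-0.055,0,0,0,0],[0,-0.055,0,0,0,0],[0,-0.055,0,0,0,0],[0,-0.055,0,0,0,0],[0,-0.055,0,0,0,0]]'
python3 -m pendant '[[0.003,-0.042,0,0,0,0],[0,0,0,0,0,0],[0,0,0,0,0,0],[0,0,0,0,0,0]]'
python3 st.py 513.5 465 40; python3 wl.py w8.png egg_cup
```

```text
clock: 22.98
tool_pos: [510.2, -56.6, 59.7]
tool_rot: [-0.0, 1.0, 0.0, 0.001]
ft_force: [-3.0, 1.4, 17.2]
finger_gap: 58.5
clock: 23.48
tool_pos: [509.9, -56.7, 58.2]
tool_rot: [0.0, 1.0, 0.0, -0.0]
ft_force: [1.1, 0.4, -0.5]
finger_gap: 85.5
clock: 24.98
tool_pos: [509.2, 425.1, 198.0]
tool_rot: [0.0, 1.0, 0.0, -0.0]
ft_force: [0.8, -0.3, 0.2]
finger_gap: 85.6
clock: 25.48
tool_pos: [512.9, 463.7, 198.3]
tool_rot: [0.0, 1.0, -0.001, -0.0]
ft_force: [0.7, -0.2, -0.4]
finger_gap: 85.5
t 25.48 pos [512.9 463.7 198.3] yaw -0.001 toolz [-1.e-04 -8.e-04 -1.e+00] gap 85.5 F [ 0.7 -0.2 -0.4] q7 -2.18 tip 25.0
delta tool mm [  0.6  -1.4 158.3]
turn [ 0.0008  0.0001 -0.001 ]
egg_cup 0.7 [248. 178.] [ 52. 167.  74.] (array([514.5, 465.6]), np.float64(0.969))
```

View pics/w8.png

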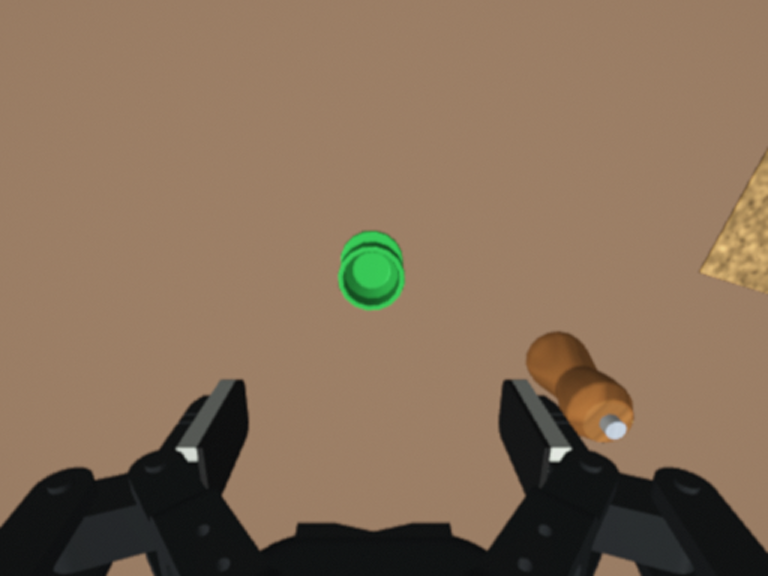

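```bash
python3 -m pendant '[[0.001,-0.001,0.05,0,0,0],[0,0,0.05,0,0,0],[0,0,0.04,0,0,0],[0,0,0.014,0,0,0],[0,0,0,0,0,0],[0,0,0,0,0,0]]' 0 30
python3 st.py 514 465.3 44
python3 -m pendant '[[0,0,0,0,0,0],[0,0,0,0,0,0],[0,0,0,0,0,0],[0,0,0,0,0,0],[0,0,0,0,0,0],[0,0,0,0,0,0]]' 255 30
python3 st.py 564 125.5 180
```

```text
clock: 26.32
tool_pos: [514.5, 466.9, 46.1]
tool_rot: [-0.001, 1.0, 0.0, 0.001]
ft_force: [-0.7, -0.4, -0.3]
finger_gap: 85.4
t 26.32 pos [514.5 466.9  46.1] yaw 0.0005 toolz [ 0.0018  0.0017 -1.    ] gap 85.4 F [-0.7 -0.4 -0.3] q7 -2.13 tip 25.0
delta tool mm [-0.5  1.6  2.1]
turn [-0.0017 -0.0018  0.0005]
clock: 27.08
tool_pos: [513.7, 466.6, 45.2]
tool_rot: [-0.0, 1.0, 0.0, 0.0]
ft_force: [-0.9, -0.4, 5.9]
finger_gap: 41.5
t 27.07 pos [513.7 466.6  45.2] yaw 0.0008 toolz [ 5.e-04  8.e-04 -1.e+00] gap 41.5 F [-0.9 -0.4  5.9] q7 -2.13 tip 25.0
delta tool mm [  50.1  341.1 -135. ]
turn [-0.0008 -0.0005  0.0008]
```

```bash
python3 -m pendant '[[0,0,-0.04,0,0,0],[0,0,-0.05,0,0,0],[0.003,0.021,-0.04,0,0,0],[0.008,0.053,0,0,0,0],[0.008,0.053,0,0,0,0],[0.008,0.053,0,0,0,0],[0.008,0.053,0,0,0,0],[0.008,0.053,0,0,0,0],[0.007,0.055,0,0,0,0],[0,0,0,0,0,0],[0,0,0,0,0,0],[0,0,0,0,0,0]]'
python3 st.py 564 125.5 54; python3 matw.py w9.png
```

```text
clock: 28.58
tool_pos: [563.6, 127.1, 174.2]
tool_rot: [-0.0, 1.0, 0.002, -0.0]
ft_force: [-0.7, 0.1, -0.9]
finger_gap: 41.1
t 28.57 pos [563.6 127.1 174.2] yaw 0.0032 toolz [-1.e-04  6.e-04 -1.e+00] gap 41.1 F [-0.7  0.1 -0.9] q7 -1.68 tip 25.0
delta tool mm [  0.4   1.7 120.2]
turn [-0.0006  0.0001  0.0032]
```

View pics/w9.png

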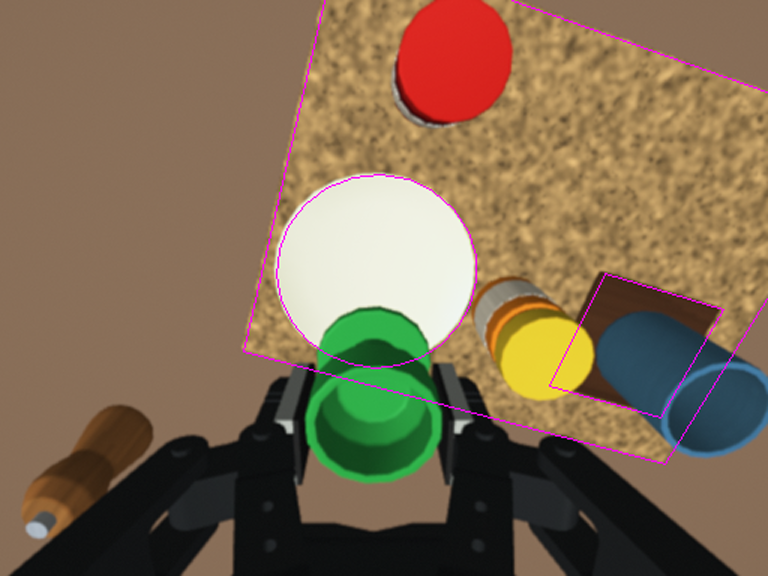

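Plate outline (377,270) matches the fit, the egg cup is level in the jaws, and the honey jar, jam jar and cup stand. Lowering.

```bash
python3 -m pendant '[[0,0.001,0.045,0,0,0],[0,0,0.04,0,0,0],[0,0,0.02,0,0,0],[0,0,0.009,0,0,0],[0,0,0.003,0,0,0],[0,0,0.001,0,0,0],[0,0,0,0,0,0],[0,0,0,0,0,0]]'
python3 st.py 564 125.5 54
```

```text
clock: 29.62
tool_pos: [564.0, 124.5, 56.8]
tool_rot: [-0.0, 1.0, 0.0, 0.0]
ft_force: [0.5, 0.5, -0.7]
finger_gap: 41.4
t 29.62 pos [564.  124.5  56.8] yaw 0.0008 toolz [ 9.e-04  3.e-04 -1.e+00] gap 41.4 F [ 0.5  0.5 -0.7] q7 -1.63 tip 25.0
delta tool mm [-0.  -1.   2.8]
turn [-0.0003 -0.0009  0.0008]
```

```bash
python3 -m pendant '[[0,-0.001,0.002,0,0,0],[0,0,0.001,0,0,0],[0,0,0,0,0,0],[0,0,0,0,0,0]]'
python3 st.py 564 125.5 54
```

```text
clock: 30.12
tool_pos: [563.9, 125.6, 54.1]
tool_rot: [-0.0, 1.0, 0.0, 0.0]
ft_force: [-2.5, -0.4, 10.6]
finger_gap: 41.1
t 30.12 pos [563.9 125.6  54.1] yaw 0.0008 toolz [ 6.e-04  5.e-04 -1.e+00] gap 41.1 F [-2.5 -0.4 10.6] q7 -1.63 tip 25.0
delta tool mm [0.1 0.1 0.1]
turn [-0.0005 -0.0006  0.0008]
```

Contact. Open, lift, look at the cup before fetching the egg.

```bash
python3 -m pendant '[[0,0,0,0,0,0],[0,0,0,0,0,0],[0,0,0,0,0,0],[0,0,0,0,0,0]]' 0
python3 -m pendant '[[0,0,-0.03,0,0,0],[0,0,-0.05,0,0,0],[0,0,-0.05,0,0,0],[0,0,-0.02,0,0,0],[0,0,0,0,0,0],[0,0,0,0,0,0],[0,0,0,0,0,0]]'
python3 st.py 572.6 -349.5 200
sed -i 's/^s=bot/PROF["egg_cup"]=[(z+9,r) for z,r in PROF["egg_cup"]]\ns=bot/' wl.py
python3 wl.py w10.png egg_cup; python3 wl.py w10.png egg_cup
```

```text
clock: 30.62
tool_pos: [563.7, 125.4, 53.1]
tool_rot: [0.0, 1.0, 0.0, -0.0]
ft_force: [-0.4, 0.6, -0.7]
finger_gap: 85.3
clock: 31.5
tool_pos: [563.2, 125.3, 202.0]
tool_rot: [0.0, 1.0, 0.0, -0.001]
ft_force: [-0.0, 0.5, -0.4]
finger_gap: 85.3
t 31.5 pos [563.2 125.3 202. ] yaw 0.0009 toolz [-2.2e-03 -8.0e-04 -1.0e+00] gap 85.3 F [-0.   0.5 -0.4] q7 -1.69 tip 25.0
delta tool mm [  9.  474.8   2.3]
turn [0.0008 0.0022 0.0009]
egg_cup 0.86 [247. 184.] [ 44. 149.  65.] (array([565.1, 127.1]), np.float64(0.921))
egg_cup 0.81 [249. 180.] [ 49. 151.  69.] (array([564.4, 126.6]), np.float64(0.966))
```

View pics/w10.png

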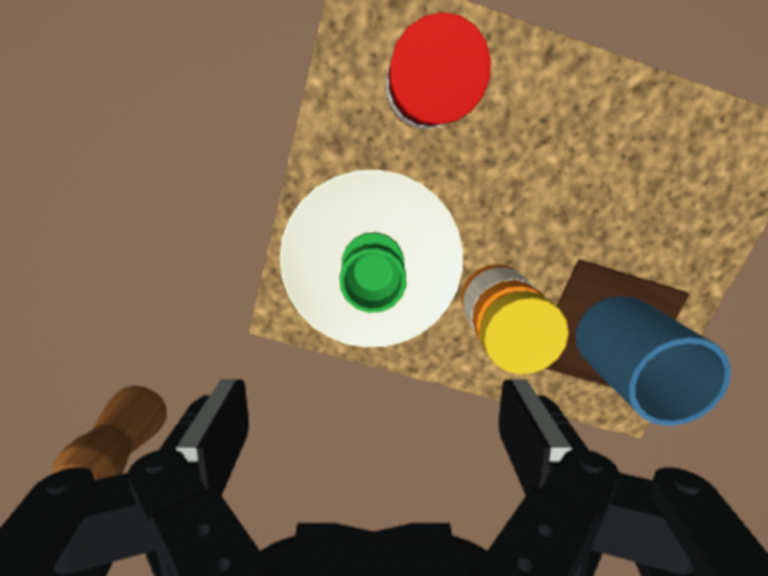

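The egg cup (372,270) stands in the middle of the plate (372,258), the offset being perspective. On to the egg.

```bash
python3 -m pendant '[[0.001,0.04,0,0,0,0],[0.001,0.054,0,0,0,0],[0.001,0.054,0,0,0,0],[0.001,0.054,0,0,0,0],[0.001,0.054,0,0,0,0],[0.001,0.054,0,0,0,0],[0.001,0.054,0,0,0,0],[0.001,0.054,0,0,0,0],[0.001,0.057,0,0,0,0],[0,0,0,0,0,0],[0,0,0,0,0,0],[0,0,0,0,0,0]]'
python3 st.py 572.6 -349.5 65;  python3 wl.py w11.png egg;  python3 wl.py w11.png egg
```

```text
clock: 33.2
tool_pos: [573.6, -347.7, 203.0]
tool_rot: [-0.001, 1.0, 0.001, -0.0]
ft_force: [-0.0, 0.5, 0.2]
finger_gap: 85.5
t 33.2 pos [ 573.6 -347.7  203. ] yaw 0.0029 toolz [-3.e-04  1.e-03 -1.e+00] gap 85.5 F [-0.   0.5  0.2] q7 -0.95 tip 25.0
delta tool mm [ -1.    1.9 138. ]
turn [-0.001   0.0003  0.0029]
egg 0.93 [251. 188.] [188. 122.  75.] (array([ 572.6, -347.9]), np.float64(0.968))
egg 0.81 [249. 188.] [188. 122.  74.] (array([ 572.4, -347.8]), np.float64(0.972))
```

View pics/w11.png

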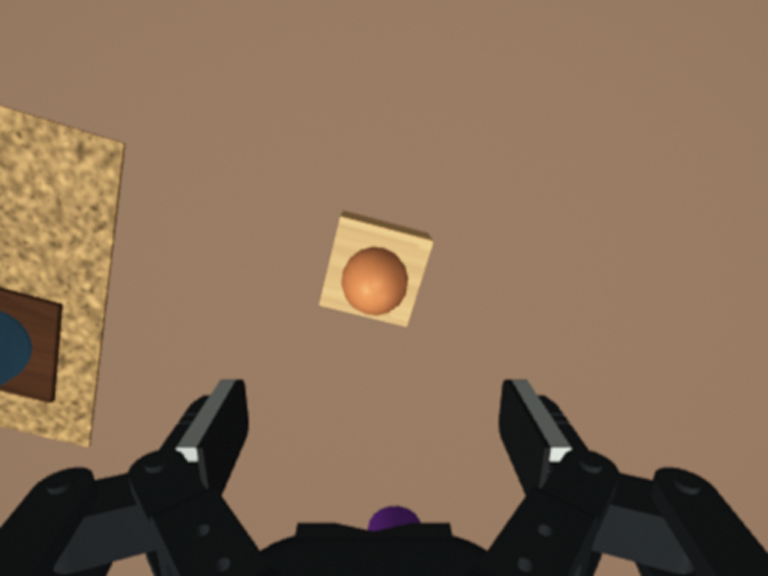

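```bash
python3 - <<'E'
from h import *
p=bot.grab_frame("wrist"); save(p["frame"][220:330,110:390],"wo.png",2.8)
E
python3 -m pendant '[[0,0,0,0,0,0],[0,0,0,0,0,0],[0,0,0,0,0,0],[0,0,0,0,0,0]]' 123
python3 - <<'E'
from h import *
p=bot.grab_frame("wrist"); save(p["frame"][220:330,110:390],"wc.png",2.8)
E
```

```text
clock: 33.95
tool_pos: [573.1, -349.6, 203.2]
tool_rot: [-0.0, 1.0, 0.0, -0.0]
ft_force: [-1.0, -0.6, 0.1]
finger_gap: 44.4
```

View pics/wo.png

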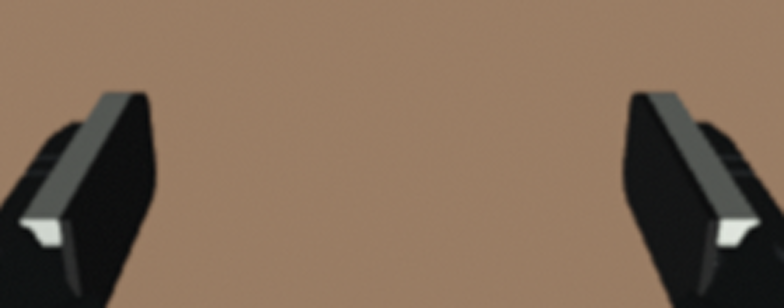

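View pics/wc.png

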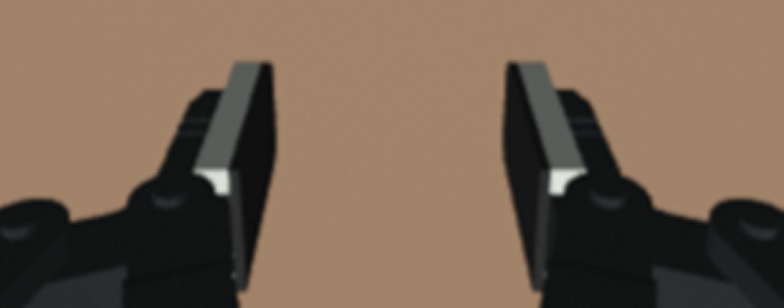

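```bash
python3 -m pendant '[[0,-0.001,0.05,0,0,0],[0,0,0.05,0,0,0],[0,0,0.03,0,0,0],[0,0,0.01,0,0,0],[0,0,0,0,0,0],[0,0,0,0,0,0],[0,0,0,0,0,0]]' 0 25
python3 st.py 572.5 -348.5 60
```

```text
clock: 34.88
tool_pos: [573.8, -348.9, 64.7]
tool_rot: [0.0, 1.0, 0.0, 0.001]
ft_force: [-0.2, 0.4, -0.8]
finger_gap: 85.4
t 34.88 pos [ 573.8 -348.9   64.7] yaw 0.0008 toolz [ 0.0018 -0.001  -1.    ] gap 85.4 F [-0.2  0.4 -0.8] q7 -0.91 tip 25.0
delta tool mm [-1.3 -0.4  4.7]
turn [ 0.001  -0.0018  0.0008]
```

```bash
python3 -m pendant '[[-0.001,0,0.003,0,0,0],[0,0,0,0,0,0],[0,0,0,0,0,0]]'
python3 st.py 572.5 -348.5 60
python3 -m pendant '[[0,0,0,0,0,0],[0,0,0,0,0,0],[0,0,0,0,0,0],[0,0,0,0,0,0],[0,0,0,0,0,0],[0,0,0,0,0,0]]' 255 25
python3 st.py 572.5 -348.5 60
```

```text
clock: 35.25
tool_pos: [572.2, -348.6, 60.3]
tool_rot: [0.0, 1.0, 0.0, -0.0]
ft_force: [0.7, 0.2, -0.3]
finger_gap: 85.2
t 35.25 pos [ 572.2 -348.6   60.3] yaw 0.0009 toolz [-0. -0. -1.] gap 85.2 F [ 0.7  0.2 -0.3] q7 -0.91 tip 25.0
delta tool mm [ 0.3 -0.1  0.3]
turn [0.     0.     0.0009]
clock: 36.0
tool_pos: [572.2, -348.7, 60.4]
tool_rot: [0.0, 1.0, 0.0, 0.0]
ft_force: [-0.7, 0.0, 3.2]
finger_gap: 42.1
t 36.0 pos [ 572.2 -348.7   60.4] yaw 0.0007 toolz [ 1.e-04 -1.e-04 -1.e+00] gap 42.1 F [-0.7  0.   3.2] q7 -0.91 tip 25.0
delta tool mm [ 0.3 -0.2  0.4]
turn [ 0.0001 -0.0001  0.0007]
```

```bash
python3 -m pendant '[[0,0,-0.02,0,0,0],[0,0,-0.04,0,0,0],[0,0,-0.04,0,0,0],[0,-0.015,-0.03,0,0,0],[0,-0.03,0,0,0,0],[-0.001,-0.045,0,0,0,0],[-0.001,-0.05,0,0,0,0],[-0.001,-0.05,0,0,0,0],[-0.001,-0.05,0,0,0,0],[-0.001,-0.05,0,0,0,0],[-0.001,-0.05,0,0,0,0],[-0.001,-0.05,0,0,0,0]]'
python3 -m pendant '[[-0.001,-0.045,0,0,0,0],[0,-0.03,0,0,0,0],[0,-0.01,0,0,0,0],[0,0,0,0,0,0],[0,0,0,0,0,0],[0,0,0,0,0,0]]'
python3 st.py 564.3 126 86.4
python3 - <<'E'
from h import *
p=wpose(bot.grab_frame("wrist"),bot.read_state()); save(p["frame"],"w12.png")
p=bot.grab_frame("scene"); save(p["frame"][60:260,200:440],"s3.png",3)
E
```

```text
clock: 37.5
tool_pos: [564.8, 43.2, 191.5]
tool_rot: [-0.0, 1.0, 0.0, 0.001]
ft_force: [1.5, -1.1, -1.3]
finger_gap: 42.6
clock: 38.25
tool_pos: [563.9, 124.9, 190.4]
tool_rot: [0.0, 1.0, -0.001, 0.0]
ft_force: [0.4, 0.8, -0.1]
finger_gap: 42.2
t 38.25 pos [563.9 124.9 190.4] yaw -0.0012 toolz [ 0.e+00 -4.e-04 -1.e+00] gap 42.2 F [ 0.4  0.8 -0.1] q7 -1.67 tip 25.0
delta tool mm [  0.4  -1.1 104. ]
turn [ 0.0004 -0.     -0.0012]
```

View pics/w12.png

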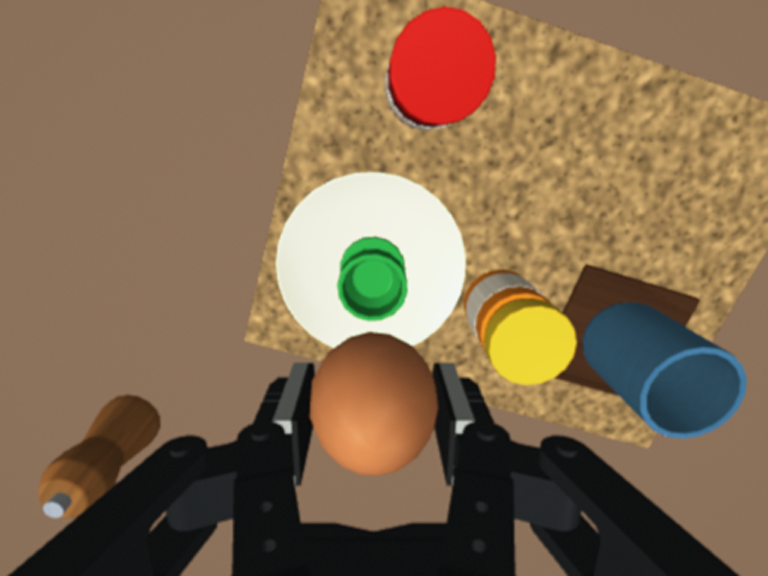

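View pics/s3.png

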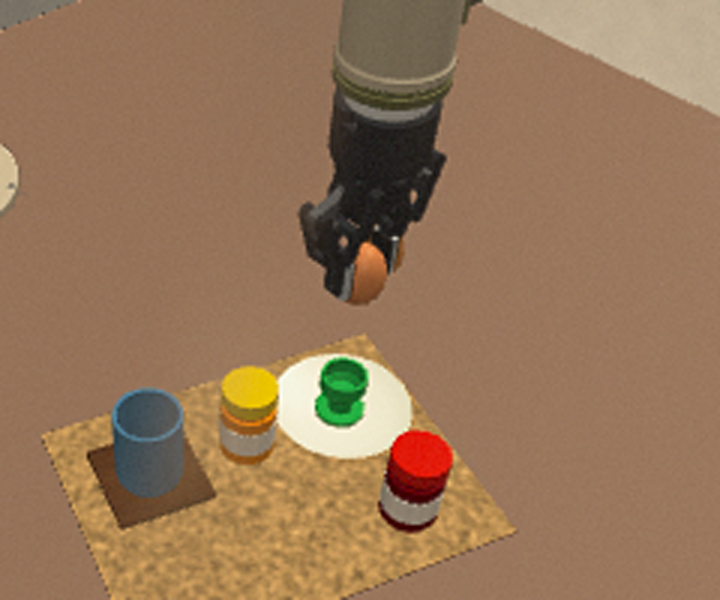

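The egg (373,403 in the wrist picture) hangs upright in line with the egg cup (373,280). Lowering it.

```bash
python3 -m pendant '[[0,-0.001,0.03,0,0,0],[0,0,0.035,0,0,0],[0,0,0.02,0,0,0],[0,0,0.01,0,0,0],[0,0,0.003,0,0,0],[0,0,0,0,0,0],[0,0,0,0,0,0]]'
python3 st.py 564.3 126 86.4
```

```text
clock: 39.22
tool_pos: [564.2, 127.5, 93.0]
tool_rot: [-0.0, 1.0, 0.0, 0.001]
ft_force: [0.4, -0.9, -0.7]
finger_gap: 41.9
t 39.23 pos [564.2 127.5  93. ] yaw 0.0008 toolz [ 1.1e-03  4.0e-04 -1.0e+00] gap 41.9 F [ 0.4 -0.9 -0.7] q7 -1.62 tip 25.0
delta tool mm [0.1 1.5 6.6]
turn [-0.0004 -0.0011  0.0008]
```

```bash
python3 -m pendant '[[0,0.001,0.002,0,0,0],[0,0,0.001,0,0,0],[0,0,0.001,0,0,0],[0,0,0,0,0,0],[0,0,0,0,0,0]]'
python3 st.py 564.3 126 86.4
```

```text
clock: 39.85
tool_pos: [564.1, 126.3, 88.5]
tool_rot: [-0.0, 1.0, 0.0, 0.0]
ft_force: [1.4, -1.1, 2.7]
finger_gap: 42.0
t 39.85 pos [564.1 126.3  88.5] yaw 0.0006 toolz [ 6.e-04  0.e+00 -1.e+00] gap 42.0 F [ 1.4 -1.1  2.7] q7 -1.62 tip 25.0
delta tool mm [0.2 0.3 2.1]
turn [-0.     -0.0006  0.0006]
```

```bash
python3 -m pendant '[[0,0,0.001,0,0,0],[0,0,0,0,0,0],[0,0,0,0,0,0]]'
python3 st.py 564.3 126 86.4
python3 - <<'E'
from h import *
p=bot.grab_frame("scene"); save(p["frame"][130:230,260:360],"s4.png",6)
E
```

```text
clock: 40.22
tool_pos: [564.5, 126.1, 88.0]
tool_rot: [-0.0, 1.0, 0.0, 0.001]
ft_force: [0.2, -2.9, 10.1]
finger_gap: 42.5
t 40.23 pos [564.5 126.1  88. ] yaw 0.0003 toolz [ 0.0017  0.     -1.    ] gap 42.5 F [ 0.2 -2.9 10.1] q7 -1.62 tip 25.0
delta tool mm [-0.2  0.1  1.6]
turn [-0.     -0.0017  0.0003]
```

View pics/s4.png

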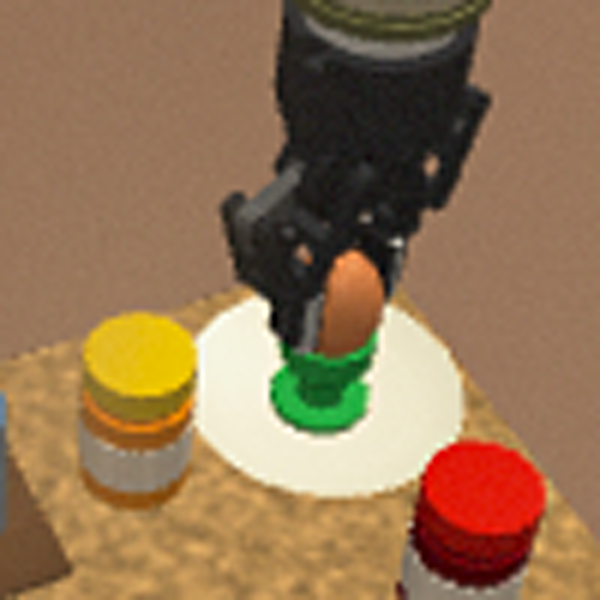

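The egg is in the bowl (about 350,300), pressed at 10 N. Releasing.

```bash
python3 -m pendant '[[0,0,0,0,0,0],[0,0,0,0,0,0],[0,0,0,0,0,0],[0,0,0,0,0,0],[0,0,0,0,0,0]]' 0
python3 -m pendant '[[0,0,-0.02,0,0,0],[0,0,-0.04,0,0,0],[0,0,-0.05,0,0,0],[0,0,-0.03,0,0,0],[0,0,0,0,0,0],[0,0,0,0,0,0],[0,0,0,0,0,0]]'
sed 's/(z+9,r) for/(z+9,r) for/; s/^s=bot/PROF["egg"]=[(z+26,r) for z,r in PROF["egg"]]\nfor k,h in (("cup",9),("honey_jar",3),("jam_jar",3)): PROF[k]=[(z+h,r) for z,r in PROF[k]]\ns=bot/' wl.py > wl2.py
python3 st.py; python3 wl2.py w13.png egg egg_cup cup honey_jar jam_jar
python3 - <<'E'
from h import *
p=bot.grab_frame("scene"); save(p["frame"][60:260,200:440],"s5.png",3)
E
```

```text
clock: 40.9
tool_pos: [563.7, 126.4, 87.2]
tool_rot: [0.0, 1.0, 0.0, -0.0]
ft_force: [0.5, -0.8, 0.6]
finger_gap: 85.4
clock: 41.78
tool_pos: [563.2, 126.3, 226.0]
tool_rot: [0.0, 1.0, 0.0, -0.001]
ft_force: [0.9, 0.6, -1.1]
finger_gap: 85.5
t 41.77 pos [563.2 126.3 226. ] yaw 0.0008 toolz [-2.1e-03 -7.0e-04 -1.0e+00] gap 85.5 F [ 0.9  0.6 -1.1] q7 -1.69 tip 25.0
egg 0.92 [249. 187.] [176. 112.  69.] (array([563.9, 126.7]), np.float64(0.942))
egg_cup 0.8 [250. 160.] [ 57. 155.  73.] (array([580.7, 126.6]), np.float64(0.253))
cup 0.62 [422. 229.] [45. 76. 95.] (array([511.6, -56.2]), np.float64(0.941))
honey_jar 0.76 [334. 202.] [203. 175.  56.] (array([538.4,  36.1]), np.float64(0.953))
jam_jar 0.97 [292.  49.] [211.  44.  37.] (array([680.3,  93.1]), np.float64(0.977))
```

View pics/s5.png

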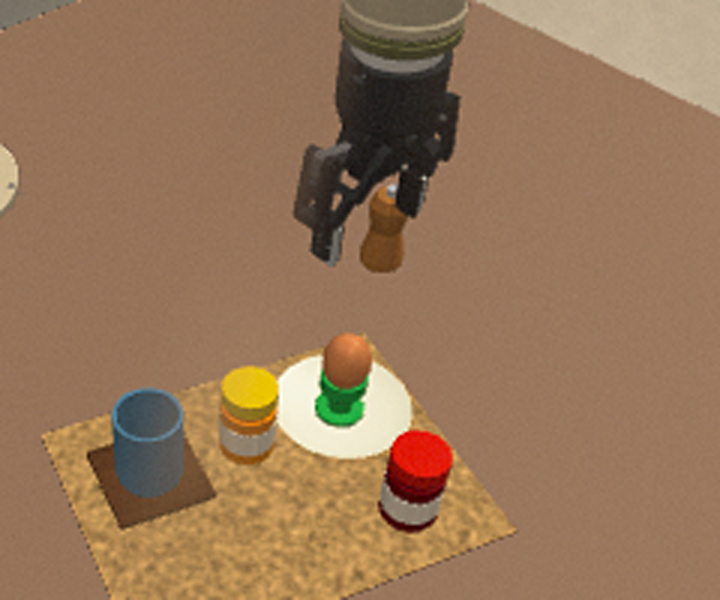

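View pics/w13.png

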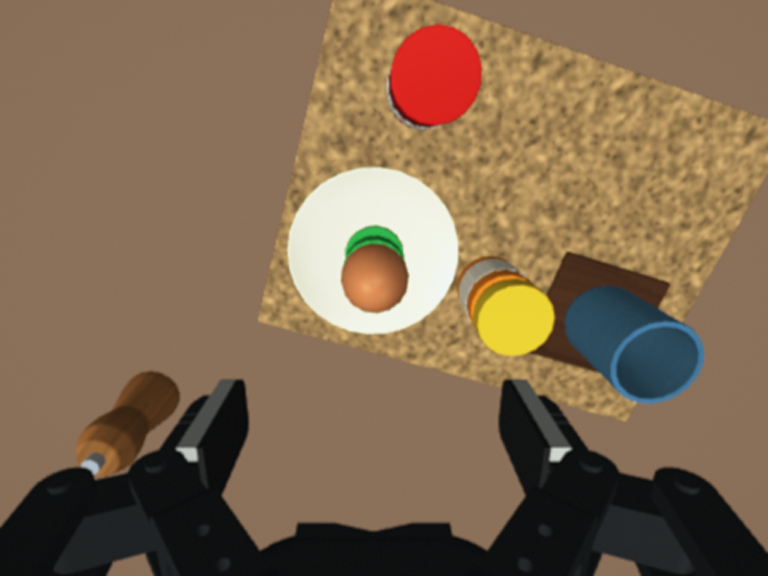

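All pieces check out in both views: egg upright in the cup, cup on the coaster, and both jars and the mill standing. Handing in.

```bash
python3 -c "
from cell import bot
print(bot.close_job())"
```

```text
the job is handed in; nothing more can be done
None
```

The breakfast place is laid and I handed the job in at about 42 s of the 134 s allowed; no verdict is reported. I placed the honey jar, jam jar, blue cup, egg cup and egg in that order. I let go of each one upright and left the purple look-alike and the pepper mill alone.

What the last checks showed (positions in mm, fitted from wrist-camera masks):

| Item | Measured | Target | Result |
|---|---|---|---|
| Egg | (563.9, 126.7) | over the egg cup at about (564.5, 126.8) | about 1 mm off its axis |
| Egg cup (before the egg went in) | about (564.5, 126.8) | plate centre (564, 125.5) | about 1.5 mm off |
| Blue cup | (511.6, -56.2) | coaster centre (510, -56.5) | about 2 mm off |
| Honey jar | (538.4, 36.1) | midway point (537, 34.5) | about 2 mm off |
| Jam jar | (680.3, 93.1) | 85–155 mm behind the plate, within 18 mm sideways | about 120 mm behind, about 1 mm sideways |

- **Failed check:** the egg cup's fit after the egg was set in it failed (overlap 0.25), because the egg hides most of the cup. I relied on the fit from just before and on the pictures, where the cup stands centred and upright.
- **Egg height:** the gripper stopped about 1.6 mm higher than calculated when it pressed the egg in at 10 N. I did not measure the seated height; in the scene picture the egg sits upright in the bowl.
- **Pepper mill:** I checked it by eye only, and it was standing in its place in the last pictures.

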